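# Kit out the furnace tray

### The job

Get the enamelled tray ready for the next tube-furnace run: stand the white ceramic tube plug and the glass sample vial in their round wells, and lay the alumina boat in its cradle and the tweezers across their rest, each seated right down in its own holder. Set the things down rather than dropping them, keep the vial upright throughout, and leave the marker pen and the grease jar where they are.

Things in the scene. Friction and masses are not known exactly. Their poses are not given: they have to be found in the camera images.
- plug: Tube plug: cream ceramic cylinder, 41 mm diameter, body 45 mm high plus a small wire loop to 59 mm, standing on end. Origin: centre of its underside; z up the axis. (Mind the tall blue parts cabinet at the back left of the bench, its front about 0.73 m ahead of the robot, y 0.1 to 0.45: swing across with the arm drawn in.)
- vial: Sample vial: slim glass vial with a black screw cap, 22 mm diameter, 48 mm high, standing. Origin: centre of its underside; z up the axis.
- boat: Alumina boat: small cream open trough with a brown charge in it and a short thin pull tab at one end (-y), 18 mm wide, 73 mm long over the tab, 12 mm high, open side up. Origin: middle of the overall length, at the underside; y along its length, z up. Take it by the long sides.
- tweezers: Steel tweezers lying flat, 13 mm wide, 133 mm long, 10 mm high. Origin: middle of the length, at the underside; y along the length, z up.
- plug_well: Well for the tube plug: square grey block 76 x 76 x 22 mm with one large round blind well, 50 mm across (4 mm chamfer at the mouth), its floor 4 mm above the block's underside. Origin: centre of the underside (the well's axis is z). It and the other three grey holders stand in the white tray (194 x 294 mm, rim 20 mm high), 90 mm apart in tray x, 140 mm in y, in any order, all square to the tray.
- vial_well: Well for the vial: the small square grey block, 54 x 54 x 22 mm, with one round blind well 31 mm across (4 mm chamfer at the mouth), its floor 4 mm above the block's underside. Origin: centre of the underside (the well's axis is z). Stands in the tray.
- boat_cradle: Cradle for the boat, in the tray: grey plate 56 x 104 mm with four leaning corner cheeks (16 mm high) and two low end stops; floor 27 x 86 mm, 4 mm above the underside; the middle 40 mm of both long sides is open for the fingers. The boat lies along its y, either way round. Origin: centre of the underside; y along its length.
- tweezers_rest: Rest for the tweezers, in the tray: grey plate 50 x 104 mm with two U-shaped saddles 88 mm apart along y; saddle floors 9 mm above the underside, 22 mm wide, with leaning horns to 22 mm high. The tweezers lie along its y across both saddles, either way round, ends overhanging, held between the saddles. Origin: centre of the underside; y along its length.
- pen: Marker pen, white with a black cap, 14 mm thick, 137 mm long, lying; does not belong on the tray. Origin: middle of the length, at the underside; y along the length.
- jar: Grease jar: squat cream jar with a wide black lid, 50 mm diameter, 39 mm high, standing; does not belong on the tray. Origin: centre of its underside.
Mind the look-alikes: they are no part of the job. Several things look just like the boat: the one meant starts farthest to the robot's left. Of the things shaped like the plug, the cream one is meant.

How it is judged:
By the outcome, as a careful person would: the job done as asked, in the order asked, and still so for the second after the job is handed in, with the robot touching nothing.
It also fails if it takes over 115 s, if anything falls off the work surface, if the arm or the gripper's body presses on something with over 40 N, if the wrist force passes 120 N, or if a joint passes its speed limit or range.

### The arm

A 6-joint arm with a two-finger parallel gripper is mounted at the origin on a cart in front of the work surface, level with it; the furniture and walls round the work are solid. World frame = base frame: x ahead of the robot, y to its left, z up, the work surface at z = 0. Lengths are in m, angles in rad, forces in N, time in s.
With the tool pointing down it reaches from about 0.325 to 0.775 m from the base axis. Payload 5.5 kg.
Tool frame: the origin (TCP) lies on the centre line of the jaws, within the pads' length; the fingertips stand 8 mm ahead of it and the grasp point (between the pads) lies 11 mm behind it; z points along the fingers, y is the line along which they close (so a half turn about z gives the same grasp; the last joint's range is limited). The gripper opens to 85 mm and grips with 20 to 120 N. Pads are 22 mm wide; open, the fingers measure 114 mm over their backs; the gripper's body (76 mm by 85 mm) begins 54 mm behind the grasp point. The pads swing forward as they close: fully open they stand 13 mm farther back than shut.
Start: joints at [1.197, 0.091, 1.231, -0, 1.82, -0.057], TCP at [0.187, 0.57, 0.239] pointing down, gripper open.
Joint ranges: [-2.87, 2.87], [-0.86, 2.18], [0.17, 2.46], [-1.51, 4.65], [0.06, 2.69], [-2.65, 2.65]. Speed limits (rad/s): [2.57, 2.57, 3.01, 3.14, 3.14, 3.14].

### API

Orientations are given as a unit quaternion [x, y, z, w].
In Python, from cell import readout, viewer, manip gives the robot as it stands.
- The arm moves only by the tool apply_moves, never from a script. Its argument "series" is a list of rows, each a list of 7 numbers: the turn, a rotation vector about the world's x, y, z in degrees, then the shift along the world's x, y, z in units of 25 mm (1.0 is 25 mm), then the finger opening in mm, from 0 to 85.4. A call has 1 to 12 rows; each row shifts and turns the commanded pose from where the row before left it; what a row does not reach is not made up. A row lasts 1/10 s, in which the tool goes at most 50 mm and 8.59 degrees, less where a joint would pass 70% of its speed; a pose out of reach is approached as far as the arm can. A call is refused whole if a number of a shift passes 1 or a number of a turn 8.59, either way. A call with a gripper value outside its range is refused whole. The fingers move at their own pace and stop on an object; the grip force is fixed at half the most. Time passes only in rows, so rows that do not move let the fingers close. It gives the time, the measured TCP pose, the force, the opening and the grip force at its end, in the units of the state.
- readout.sense(): the state, without advancing time (a new reading comes with each control period).
- viewer.get_image(name): name is "scene" or "top" or "wrist"; returns a dict with "color" (480x640x3 uint8, red, green, blue), "range_z" (480x640 float32, m along the optical axis (not along the pixel's ray), 0 where there is no reading), "intrinsics" (3x3 intrinsics, pixels), "k1" (the pictures are not rectified: a ray, as slopes to the right and down, at radius r is drawn at 1 + k1 r^2 times it, then the intrinsics apply), "R" (3x3) and "t" (3): a world point X has camera coordinates R X + t. Camera axes: x right, y down, z forward; pixel columns grow to the right and rows downward; lengths in m; the calibration is good to about 2 mm. A picture is of the moment at which its call begins.
- manip.close_job(): hands the job in; it is judged then, once.
The state is a dict: "clock": time; "qpos": joint angles; "qd": joint speeds; "effort": joint torques, N m; "eef_pos": TCP position; "tcp_rot": TCP orientation; "force": force on the tool from outside, world axes, zero at the start; "moment": the same for the moment, N m; "gripper_width": opening from 0.0 (shut) to 1.0 (fully open); "finger_force": force on a finger pad.
Only numpy, scipy, OpenCV 4.12 (cv2) and the standard library are available. Lean on these libraries where they do the work, as an engineer would, in place of code of your own. Each camera call takes 0.05 s, during which the arm holds its last target. There are 200 camera calls.

## Working session

There is one attempt and no reset: what is moved stays moved. The work goes in short steps, Python scripts to look and compute and a tool call to move; the robot and the scene stay as the last step left them, time stands still between calls to the robot, and variables do not carry over. Pictures are saved under pics/ and viewed, at most 14 in all, crops included, and the job is handed in when it is done.

Besides the shell and the picture viewer there is one more tool, called after "Call:" as name(argument=value, ...) on one line, values as JSON. apply_moves: Moves the arm, as the interface text tells. Its arguments: {"type":"object","properties":{"series":{"type":"array","items":{"type":"array","items":{"type":"number"}}}},"required":["series"]}

```bash
ls; mkdir -p pics
cat > h.py <<'E'
import numpy as np, cv2
from cell import readout, viewer, manip
def snap(n,f=None):
    d=viewer.get_image(n)
    if f: cv2.imwrite('pics/'+f,d['color'][:,:,::-1])
    np.savez('/tmp/%s.npz'%n,**d); return d
def load(n): return dict(np.load('/tmp/%s.npz'%n))
def slopes(d,uv):
    K=d['intrinsics'];k=float(d['k1']);uv=np.asarray(uv,float).reshape(-1,1,2)
    return cv2.undistortPoints(uv,K,np.array([k,0,0,0,0.])).reshape(-1,2)
def plane(d,uv,z):
    s=slopes(d,uv);R,t=d['R'],d['t'];c=-R.T@t
    r=np.c_[s,np.ones(len(s))]@R
    return c+r*((z-c[2])/r[:,2])[:,None]
def cloud(d):
    v,u=np.mgrid[:480,:640];s=slopes(d,np.c_[u.ravel(),v.ravel()])
    z=d['range_z'].ravel();P=np.c_[s*z[:,None],z]
    W=(P-d['t'])@d['R'];W[z==0]=np.nan
    return W.reshape(480,640,3)
E
python3 - <<'E'
from h import *
for n in('scene','top','wrist'):
    d=snap(n,n+'0.png');print(n,d['intrinsics'].tolist(),d['k1'],-d['R'].T@d['t'],d['R'].round(3).tolist())
print(readout.sense())
E
```

```text
pics
scene [[444.08282706536636, 0.0, 318.880723224749], [0.0, 444.08282706536636, 245.18494248262894], [0.0, 0.0, 1.0]] -0.07986003571333194 [-0.10224451 -0.52140331  0.89225229] [[0.562, -0.827, 0.001], [-0.617, -0.42, -0.665], [0.55, 0.373, -0.747]]
top [[481.33379043474207, 0.0, 318.4251204374922], [0.0, 481.33379043474207, 231.9587836680208], [0.0, 0.0, 1.0]] -0.10098850480495462 [ 0.31229709 -0.08730976  1.35248113] [[-0.014, -1.0, 0.01], [-0.99, 0.013, -0.141], [0.141, -0.012, -0.99]]
wrist [[335.20749053988425, 0.0, 324.19373919439295], [0.0, 335.20749053988425, 243.04566969936073], [0.0, 0.0, 1.0]] -0.04007893554113006 [0.11468883 0.59401143 0.37185062] [[0.312, 0.95, -0.001], [0.908, -0.298, 0.296], [0.281, -0.093, -0.955]]
{'clock': 0.15, 'qpos': array([ 1.19731939e+00,  9.17358312e-02,  1.23161178e+00, -5.23118023e-06,
        1.81980407e+00, -5.66661306e-02]), 'qd': array([ 0.00022201, -0.0024709 , -0.00345839, -0.00186765, -0.00030975,
        0.0005853 ]), 'effort': array([ 1.20202538e-03, -4.59373033e+01, -4.18526280e+01, -4.06374249e-05,
        9.59096040e-03, -4.38168695e-05]), 'eef_pos': array([0.18683374, 0.56995965, 0.2383793 ]), 'tcp_rot': array([ 1.57744361e-01,  9.87479675e-01, -7.62096960e-04, -1.63884990e-04]), 'force': array([-0.88001555,  0.29842506, -0.11419763]), 'moment': array([-0.02000748, -0.00062887, -0.02002214]), 'finger_force': 0.0, 'gripper_width': 1.0004981376933502}
```

View pics/top0.png

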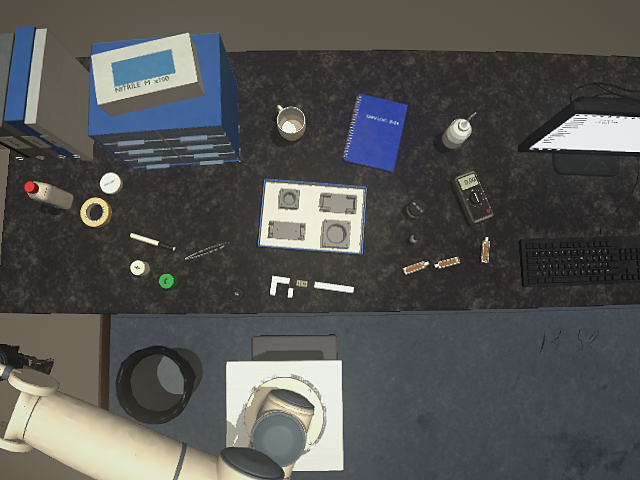

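View pics/scene0.png

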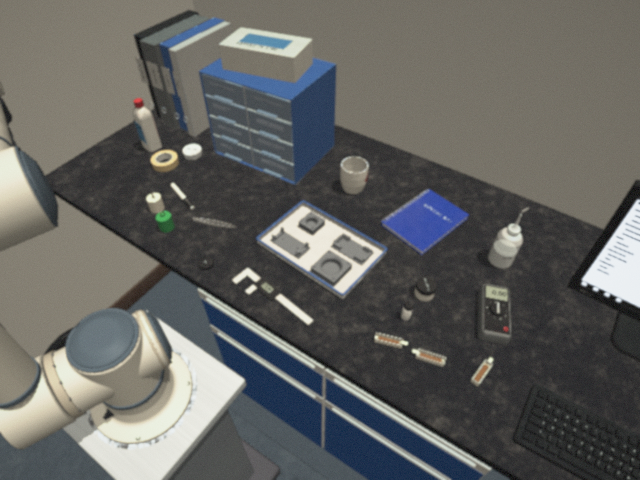

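The top view shows the plug at (137,268), pen (152,241), tweezers (207,250), tray (313,216), vial (413,239), jar (414,209), and the boats at (415,267), (447,262) and (486,250). The boat at (415,267) is the leftmost, so it's the target. The scene view agrees; the green plug look-alike is at (165,220).

View pics/wrist0.png

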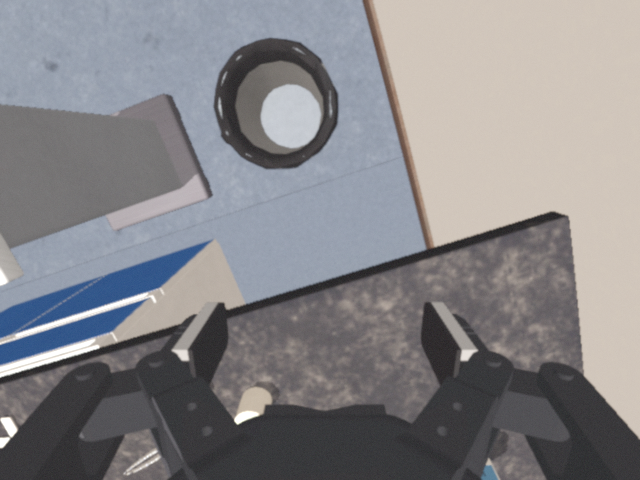

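Run:
```python
from h import *
d=load('top');W=cloud(d)
for n,uv,z in [('plug',(137,268),.045),('green',(166,281),.045),('pen',(152,241),.007),('twz',(207,250),.005),('vial',(413,239),.048),('jar',(414,209),.039),('boat',(415,267),.01),('h_ul',(289,199),.02),('h_ur',(338,203),.02),('h_ll',(287,231),.02),('h_lr',(336,234),.02),('tray0',(264,180),.02),('tray1',(367,186),.02),('tray2',(363,253),.02),('tray3',(258,246),.02)]:
    print(n,plane(d,[uv],z)[0].round(3),W[uv[1],uv[0]].round(3))
```

```text
plug [0.405 0.396 0.045] [0.405 0.399 0.038]
green [0.369 0.314 0.045] [0.369 0.317 0.037]
pen [0.484 0.369 0.007] [0.483 0.368 0.011]
twz [0.457 0.211 0.005] [ 0.457  0.213 -0.001]
vial [ 0.475 -0.363  0.048] [ 0.477 -0.367  0.031]
jar [ 0.56  -0.371  0.039] [ 0.561 -0.371  0.038]
boat [ 0.4   -0.373  0.01 ] [ 0.401 -0.375  0.004]
h_ul [ 0.597 -0.022  0.02 ] [ 0.599 -0.021  0.01 ]
h_ur [ 0.584 -0.16   0.02 ] [ 0.586 -0.161  0.009]
h_ll [ 0.506 -0.016  0.02 ] [ 0.508 -0.015  0.003]
h_lr [ 0.495 -0.153  0.02 ] [ 0.497 -0.153  0.008]
tray0 [0.653 0.049 0.02 ] [0.653 0.049 0.02 ]
tray1 [ 0.632 -0.244  0.02 ] [ 0.637 -0.246 -0.001]
tray2 [ 0.441 -0.227  0.02 ] [ 0.443 -0.229 -0.001]
tray3 [0.464 0.065 0.02 ] [ 0.467  0.068 -0.002]
```

The wrist view shows the bench corner with the plug partly hidden at (252,405). I'll hover over the plug to measure it up close.

Call:
apply_moves(series=[[0,0,4.3,0.87,-0.7,0,85],[0,0,4.3,0.87,-0.7,0,85],[0,0,4.3,0.87,-0.7,0,85],[0,0,4.3,0.87,-0.7,0,85],[0,0,4.3,0.87,-0.7,0,85],[0,0,4.3,0.87,-0.7,0,85],[0,0,4.3,0.87,-0.7,0,85],[0,0,4.3,0.87,-0.7,0,85],[0,0,4.3,0.87,-0.7,0,85],[0,0,4.3,0.87,-0.7,0,85],[0,0,0,0,0,0,85],[0,0,0,0,0,0,85]])

```text
clock: 1.35
eef_pos: [0.4045, 0.3949, 0.2389]
tcp_rot: [-0.214, 0.977, 0.0, -0.0]
force: [0.2, 0.8, 0.1]
gripper_width: 0.998
finger_force: 0.0
```

Run:
```python
from h import *
d=snap('wrist','w1.png');s=readout.sense();print(s['eef_pos'],s['tcp_rot'],s['qpos'],s['clock'])
```

```text
[0.40406587 0.39534342 0.23899437] [-2.14627153e-01  9.76695967e-01  8.11710817e-05 -4.07790921e-04] [ 7.13992577e-01 -2.18326134e-03  1.32721232e+00  5.48568997e-04
  1.81720271e+00 -1.28929029e+00] 1.4
```

View pics/w1.png

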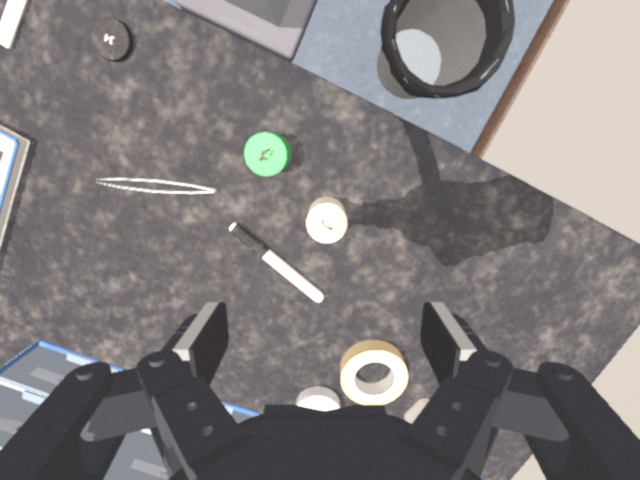

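Wrist view: the plug is at about (327,220), green look-alike (267,154), tweezers from (97,181) to (214,190), and the pen from (233,227) to (320,298). The plug is nearly under the TCP.

Run:
```python
from h import *
d=load('wrist');W=cloud(d);C=d['color'].astype(int)
sub=np.zeros((480,640),bool);sub[185:255,290:365]=1
hsv=cv2.cvtColor(d['color'],cv2.COLOR_RGB2HSV)
m=(sub&(hsv[...,2]>120)).astype(np.uint8)
n,l,st,ce=cv2.connectedComponentsWithStats(m);i=1+st[1:,4].argmax();m=l==i
print('mask',st[i],W[m][:,2].min(),W[m][:,2].max())
for h in(.0,.045):
    e=cv2.minEnclosingCircle(np.argwhere(m&((abs(W[...,2]-.045)<.006) if h else (W[...,2]>0)))[:,::-1].astype(np.int32));print(h,e,plane(d,[e[0]],h))
P=W[m&(abs(W[...,2]-.043)<.007)];print(len(P),P.min(0),P.max(0),(P.min(0)+P.max(0))/2)
# tweezers
sub[:]=0;sub[165:205,85:222]=1
m=(sub&(hsv[...,2]>110)).astype(np.uint8);n,l,st,ce=cv2.connectedComponentsWithStats(cv2.dilate(m,np.ones((3,3))));i=1+st[1:,4].argmax()
p=np.argwhere((l==i)&(m>0))[:,::-1].astype(float);Q=plane(d,p,.006)[:,:2]
r=cv2.minAreaRect(Q.astype(np.float32)*1000);print('tw',r,np.degrees(np.arctan2(*np.linalg.svd(Q-Q.mean(0),full_matrices=False)[2][0][::-1])),Q.mean(0))
```

```text
mask [ 290  185   75   70 4299] nan nan
0.0 ((327.0, 220.0), 48.918399810791016) [[0.41379729 0.40345388 0.        ]]
0.045 ((326.7669372558594, 222.79481506347656), 20.209381103515625) [[0.40706027 0.39965292 0.045     ]]
1250 [0.38755579 0.37972183 0.03629534] [0.42820377 0.42037173 0.04998166] [0.40787978 0.40004678 0.0431385 ]
tw ((457.1255798339844, 210.38641357421875), (43.1300048828125, 158.6370391845703), 24.13327407836914) 114.45622193526528 [0.45661839 0.21158778]
```

Call:
apply_moves(series=[[0,0,0,0.14,0.18,-0.9,70],[0,0,0,0,0,-0.9,70],[0,0,0,0,0,-0.9,70],[0,0,0,0,0,-0.9,70],[0,0,0,0,0,-0.9,70],[0,0,0,0,0,-0.9,70],[0,0,0,0,0,-0.9,70],[0,0,0,0,0,-0.9,70],[0,0,0,0,0,-0.6,70],[0,0,0,0,0,-0.4,70],[0,0,0,0,0,-0.16,70],[0,0,0,0,0,0,70]])

```text
clock: 2.6
eef_pos: [0.4078, 0.3999, 0.0303]
tcp_rot: [-0.215, 0.977, 0.0, -0.0]
force: [1.2, 0.8, -0.6]
gripper_width: 0.818
finger_force: 0.0
```

Call:
apply_moves(series=[[0,0,0,0,0,0,30],[0,0,0,0,0,0,30],[0,0,0,0,0,0,30],[0,0,0,0,0,0,30],[0,0,0,0,0,0,30],[0,0,0,0,0,0,30],[0,0,0,0,0,0,30],[0,0,0,0,0,0,30]])

```text
clock: 3.4
eef_pos: [0.4087, 0.4002, 0.0319]
tcp_rot: [-0.215, 0.977, 0.001, 0.001]
force: [-0.5, -0.1, 6.4]
gripper_width: 0.451
finger_force: 60.8
```

Call:
apply_moves(series=[[0,0,0,0,0,0.4,30],[0,0,0,0,0,0.9,30],[0,0,0,0,0,0.9,30],[0,0,0,0,0,0.9,30],[0,0,0,0,0,0.9,30],[0,0,-1.5,0.24,-0.5,0.65,30],[0,0,-1.5,0.24,-0.9,0.65,30],[0,0,-1.5,0.24,-0.9,0.65,30],[0,0,-1.5,0.24,-0.9,0.65,30],[0,0,-1.5,0.24,-0.9,0.65,30],[0,0,-1.5,0.24,-0.9,0.65,30],[0,0,-1.5,0.24,-0.9,0.65,30]])

```text
clock: 4.6
eef_pos: [0.45, 0.2502, 0.2445]
tcp_rot: [-0.124, 0.992, -0.0, -0.0]
force: [-0.2, -0.0, -0.1]
gripper_width: 0.452
finger_force: 60.3
```

Call:
apply_moves(series=[[0,0,-1.5,0.24,-0.95,0,30],[0,0,-1.5,0.24,-0.95,0,30],[0,0,-1.5,0.24,-0.95,0,30],[0,0,-1.5,0.24,-0.95,0,30],[0,0,-1.5,0.24,-0.95,0,30],[0,0,-1.5,0.24,-0.95,0,30],[0,0,-1.5,0.24,-0.95,0,30],[0,0,-1.5,0.24,-0.95,0,30],[0,0,-1.5,0.24,-0.95,0,30],[0,0,-1.5,0.24,-0.95,0,30],[0,0,-1.5,0.24,-0.95,0,30],[0,0,-1.5,0.24,-0.95,0,30]])

```text
clock: 5.8
eef_pos: [0.5215, -0.0347, 0.2438]
tcp_rot: [0.033, 0.999, -0.0, -0.001]
force: [0.9, -0.0, -0.0]
gripper_width: 0.452
finger_force: 60.3
```

Call:
apply_moves(series=[[0,0,-1,0.3,-0.95,0,30],[0,0,0,0.3,-0.95,0,30],[0,0,0,0,-0.4,0,30],[0,0,0,0,0,0,30],[0,0,0,0,0,0,30]])

```text
clock: 6.3
eef_pos: [0.5365, -0.0901, 0.244]
tcp_rot: [0.041, 0.999, 0.0, -0.0]
force: [-0.1, 0.2, -0.7]
gripper_width: 0.454
finger_force: 60.4
```

Run:
```python
from h import *
d=snap('wrist','w2.png');s=readout.sense();print(s['eef_pos'],s['tcp_rot'],s['qpos'],s['clock'])
```

```text
[ 0.53662007 -0.0896769   0.24415551] [ 4.04551281e-02  9.99181328e-01  2.35390472e-04 -3.31778413e-05] [-2.28393659e-01 -5.85251437e-02  1.37329303e+00  4.65279983e-04
  1.82697788e+00 -1.71813978e+00] 6.35
```

View pics/w2.png

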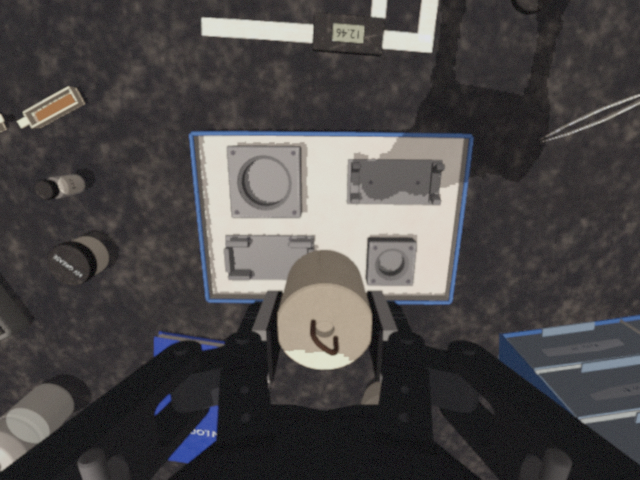

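The held plug is at (325,310), upright in the jaws. Holders: plug well (265,181), tweezers rest (395,182), boat cradle (270,258), vial well (391,261). Next I'll measure them and the tray floor.

Run:
```python
from h import *
d=load('wrist');W=cloud(d);g=d['color'].astype(int).max(2)
for v,u in [(226,325),(150,325),(150,262),(210,262),(181,265),(262,393),(285,390),(182,395),(258,270),(200,60)]: print((u,v),W[v,u].round(4),g[v,u])
sub=np.zeros((480,640),bool)
for n,(a,b,c,e) in dict(plugwell=(222,140,308,222),rest=(344,153,447,209),vialwell=(362,232,420,290),cradle=(222,232,300,282)).items():
    sub[:]=0;sub[b:e,a:c]=1
    m=sub&(g<165)&(W[...,2]>.008) if n in('plugwell','vialwell') else sub&(g<150)
    z=W[...,2][m];top=m&(W[...,2]>np.nanpercentile(z,90)-.006)
    for nm,mm in(('all',m),('top',top)):
        p=np.argwhere(mm)[:,::-1].astype(np.float32);h=np.nanmedian(W[...,2][mm])
        r=cv2.minAreaRect((plane(d,p,.022)[:,:2]*1000).astype(np.float32));print(n,nm,len(p),round(float(h),4),np.round(r[0],1),np.round(r[1],1),round(r[2],1))
```

```text
(325, 226) [ 0.5561 -0.0901  0.0021] 223
(325, 150) [ 0.4715 -0.0832  0.0018] 223
(262, 150) [ 0.4655 -0.1473  0.0239] 162
(262, 210) [ 0.5275 -0.1558  0.0232] 145
(265, 181) [ 0.4991 -0.1521  0.0034] 164
(393, 262) [ 0.6052 -0.0135  0.0068] 147
(390, 285) [ 0.6268 -0.0207  0.0233] 165
(395, 182) [ 0.5117 -0.0089  0.0052] 100
(270, 258) [ 0.5888 -0.1579  0.0051] 153
(60, 200) [ 0.4996 -0.3943  0.0005] 51
plugwell all 3466 0.0237 [ 498.4 -148.8] [76.6 75.5] 84.9
plugwell top 3223 0.0238 [ 498.7 -149.2] [75.8 74.5] 85.1
rest all 3970 0.0064 [508.7 -11.4] [101.2  47.4] 84.6
rest top 2464 0.0069 [509.1 -11.8] [100.4  46.6] 84.6
vialwell all 1855 0.0236 [601.4 -21.4] [59.1 61.7] 85.3
vialwell top 1566 0.0238 [602.9 -21.5] [58.6 59.5] 84.5
cradle all 1299 0.014 [ 582.1 -163.7] [83.8 55.4] 84.0
cradle top 170 0.2308 [ 601.5 -130.5] [13.8 23.6] 84.0
```

Call:
apply_moves(series=[[0,0,0,-0.5,-0.8,0,30],[0,0,0,-0.5,-0.8,0,30],[0,0,0,-0.52,-0.77,0,30],[0,0,0,0,0,-0.95,30],[0,0,0,0,0,-0.95,30],[0,0,0,0,0,-0.95,30],[0,0,0,0,0,-0.95,30],[0,0,0,0,0,-0.95,30],[0,0,0,0,0,-0.95,30],[0,0,0,0,0,-0.6,30],[0,0,0,0,0,-0.3,30],[0,0,0,0,0,0,30]])

```text
clock: 7.55
eef_pos: [0.4986, -0.149, 0.0784]
tcp_rot: [0.04, 0.999, 0.0, -0.001]
force: [-0.1, 0.2, -1.7]
gripper_width: 0.45
finger_force: 60.4
```

Call:
apply_moves(series=[[0,0,0,0,0,-0.25,30],[0,0,0,0,0,-0.25,30],[0,0,0,0,0,-0.25,30],[0,0,0,0,0,-0.25,30],[0,0,0,0,0,-0.15,30],[0,0,0,0,0,-0.15,30],[0,0,0,0,0,0,30],[0,0,0,0,0,0,30]])

```text
clock: 8.35
eef_pos: [0.4989, -0.1496, 0.0466]
tcp_rot: [0.041, 0.999, 0.0, 0.0]
force: [0.1, -0.7, -0.6]
gripper_width: 0.451
finger_force: 60.4
```

Call:
apply_moves(series=[[0,0,0,0,0,-0.1,30],[0,0,0,0,0,-0.1,30],[0,0,0,0,0,-0.1,30],[0,0,0,0,0,0,30]])

```text
clock: 8.75
eef_pos: [0.499, -0.1496, 0.039]
tcp_rot: [0.041, 0.999, -0.0, 0.0]
force: [-0.2, 0.4, -0.8]
gripper_width: 0.457
finger_force: 60.4
```

Call:
apply_moves(series=[[0,0,0,0,0,-0.06,30],[0,0,0,0,0,-0.04,30],[0,0,0,0,0,0,30]])

```text
clock: 9.05
eef_pos: [0.4992, -0.1497, 0.0389]
tcp_rot: [0.041, 0.999, -0.0, 0.001]
force: [-6.0, 2.4, 11.2]
gripper_width: 0.45
finger_force: 61.8
```

Call:
apply_moves(series=[[0,0,0,0,0,0.08,37],[0,0,0,0,0,0,42],[0,0,0,0,0,0,48],[0,0,0,0,0,0,56],[0,0,0,0,0,0,62],[0,0,0,0,0,0,62],[0,0,0,0,0,0.6,62],[0,0,0,0,0,0.9,62],[0,0,0,0,0,0.9,62],[0,0,0,0,0,0.9,62],[0,0,0,0,0,0.9,62],[0,0,0,0,0,0.9,62]])

```text
clock: 10.25
eef_pos: [0.499, -0.1496, 0.1684]
tcp_rot: [0.041, 0.999, -0.0, 0.001]
force: [-0.2, -0.4, -0.8]
gripper_width: 0.724
finger_force: 0.0
```

Call:
apply_moves(series=[[0,0,0,0,-0.95,0.9,62],[0,0,0,-0.1,-0.95,0.9,62],[0,0,0,-0.1,-0.95,0.9,62],[0,0,0,-0.1,-0.95,0,62],[0,0,0,-0.1,-0.95,0,62],[0,0,0,-0.1,-0.95,0,62],[0,0,0,-0.1,-0.95,0,62],[0,0,0,-0.1,-0.3,0,62],[0,0,0,0,0,0,62],[0,0,0,0,0,0,62]])

```text
clock: 11.25
eef_pos: [0.4815, -0.3227, 0.2341]
tcp_rot: [0.04, 0.999, 0.0, 0.0]
force: [0.3, -0.4, -0.0]
gripper_width: 0.726
finger_force: 0.0
```

Run:
```python
from h import *
d=snap('wrist','w3.png');s=readout.sense();print(s['eef_pos'],s['tcp_rot'],s['qpos'],s['clock'])
```

```text
[ 0.48164344 -0.32241728  0.23406311] [4.01685027e-02 9.99192878e-01 7.13193059e-05 2.79205923e-04] [-6.48845899e-01  3.44748529e-02  1.29888490e+00  4.48861159e-04
  1.80785630e+00 -2.13917810e+00] 11.3
```

View pics/w3.png

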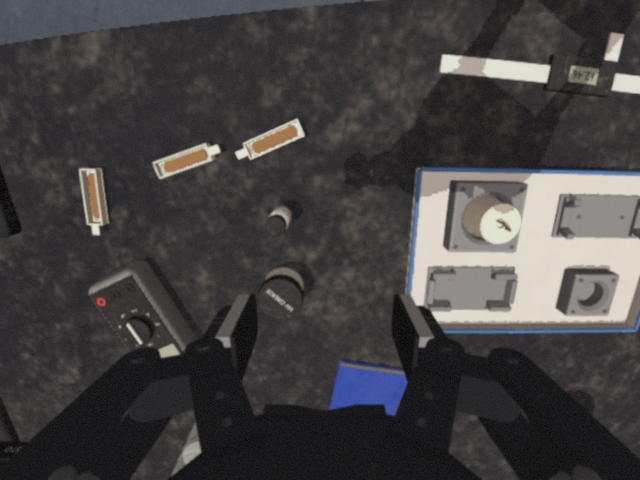

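The plug sits in its well at (490,219). Vial at (279,219) with cap (275,227), jar (282,289), target boat (272,140), tray holders clear at right.

Run:
```python
from h import *
d=load('wrist');W=cloud(d);g=d['color'].astype(int).max(2);hsv=cv2.cvtColor(d['color'],cv2.COLOR_RGB2HSV)
Z=W[...,2]
def box(a,b,c,e):
    s=np.zeros((480,640),bool);s[b:e,a:c]=1;return s
m=box(262,195,300,240)&(Z>.010)
P=W[m];print('vial',len(P),P.min(0),P.max(0));
for lo,hi in((.042,.06),(.01,.04)):
    Q=P[(P[:,2]>lo)&(P[:,2]<hi)];print(lo,len(Q),Q.min(0),Q.max(0),((Q.min(0)+Q.max(0))/2).round(4))
m=box(255,140,310,245)&(Z>.04);uv=np.argwhere(box(262,195,300,240)&(Z>.038))[:,::-1].astype(np.int32);e=cv2.minEnclosingCircle(uv);print(e,plane(d,[e[0]],.048))
# plug top
m=box(460,185,530,250)&(Z>.035);P=W[m];print('plug',len(P),P.min(0),P.max(0),np.percentile(P[:,2],[5,50,95]))
T=P[abs(P[:,2]-np.median(P[:,2]))<.005];print((T.min(0)+T.max(0))/2)
# boat
m=box(230,112,310,168)&(g>95);m=m.astype(np.uint8);n,l,st,ce=cv2.connectedComponentsWithStats(m);i=1+st[1:,4].argmax();p=np.argwhere(l==i)[:,::-1].astype(np.float32)
r=cv2.minAreaRect((plane(d,p,.009)[:,:2]*1000).astype(np.float32));print('boat',r,cv2.boxPoints(r).round(1).tolist(),np.nanpercentile(Z[l==i],[5,50,95]))
# vial well
for n,b,h in(('vw',(553,262,622,318),.024),('cr',(425,262,520,314),.006),('rest',(550,190,640,243),.006)):
    m=box(*b)&(g<165)&(hsv[...,1]<40)
    if n=='vw':m&=Z>.018
    p=np.argwhere(m)[:,::-1].astype(np.float32);r=cv2.minAreaRect((plane(d,p,h)[:,:2]*1000).astype(np.float32));print(n,len(p),r)
```

```text
vial 525 [ 0.47182416 -0.3809233   0.01025612] [ 0.49313983 -0.35821857  0.04928329]
0.042 323 [ 0.47317068 -0.38012919  0.04206268] [ 0.49313983 -0.36060765  0.04928329] [ 0.4832 -0.3704  0.0457]
0.01 189 [ 0.47182416 -0.3809233   0.01025612] [ 0.49179721 -0.35821857  0.03992108] [ 0.4818 -0.3696  0.0251]
((276.0384521484375, 224.7179412841797), 10.561473846435547) [[ 0.48196328 -0.36960836  0.048     ]]
plug 1600 [ 0.47752531 -0.17080839  0.03502776] [ 0.51894284 -0.12930255  0.06633039] [0.03908436 0.05088657 0.05260508]
[ 0.49837481 -0.14999994  0.05076795]
boat ((402.80145263671875, -373.5787658691406), (20.250732421875, 75.24984741210938), 17.74897575378418) [[381.70001220703125, -340.79998779296875], [404.6000061035156, -412.5], [423.8999938964844, -406.29998779296875], [401.0, -334.70001220703125]] [-0.00107216  0.00388049  0.01162914]
vw 1499 ((598.1810302734375, -22.123207092285156), (58.01799774169922, 53.68278884887695), 84.3837661743164)
cr 3858 ((590.2208251953125, -155.7222137451172), (108.9599380493164, 61.17613220214844), 85.2015380859375)
rest 3612 ((511.67822265625, -9.639686584472656), (108.92524719238281, 51.029415130615234), 85.38865661621094)
```

Call:
apply_moves(series=[[0,0,0,0,-0.95,0,62],[0,0,0,0,-0.94,-0.2,62],[0,0,0,0,0,-0.9,62],[0,0,0,0,0,-0.9,62],[0,0,0,0,0,-0.9,62],[0,0,0,0,0,-0.9,62],[0,0,0,0,0,-0.9,62],[0,0,0,0,0,-0.9,62],[0,0,0,0,0,-0.9,62],[0,0,0,0,0,-0.8,62],[0,0,0,0,0,-0.6,62],[0,0,0,0,0,-0.2,62]])

```text
clock: 12.5
eef_pos: [0.481, -0.3692, 0.0292]
tcp_rot: [0.04, 0.999, 0.001, -0.001]
force: [-0.4, -0.2, -0.6]
gripper_width: 0.726
finger_force: 0.0
```

Call:
apply_moves(series=[[0,0,0,0,0,0,50],[0,0,0,0,0,0,40],[0,0,0,0,0,0,32],[0,0,0,0,0,0,26],[0,0,0,0,0,0,22],[0,0,0,0,0,0,18],[0,0,0,0,0,0,15],[0,0,0,0,0,0,15],[0,0,0,0,0,0,15],[0,0,0,0,0,0,15]])

```text
clock: 13.5
eef_pos: [0.4818, -0.371, 0.032]
tcp_rot: [0.041, 0.999, -0.001, 0.001]
force: [-1.0, 0.5, 5.8]
gripper_width: 0.225
finger_force: 58.8
```

Call:
apply_moves(series=[[0,0,0,0,0,0.4,15],[0,0,0,0,0,0.9,15],[0,0,0,0,0,0.9,15],[0,0,0,0,0,0.9,15],[0,0,0,0.1,0.4,0.9,15],[0,0,0,0.3,0.8,0.9,15],[0,0,0,0.33,0.9,0.9,15],[0,0,0,0.33,0.9,0.9,15],[0,0,0,0.33,0.9,0.5,15],[0,0,0,0.33,0.9,0,15],[0,0,0,0.33,0.9,0,15],[0,0,0,0.33,0.9,0,15]])

```text
clock: 14.7
eef_pos: [0.541, -0.2045, 0.2111]
tcp_rot: [0.041, 0.999, 0.0, -0.0]
force: [-0.4, 0.2, 0.2]
gripper_width: 0.226
finger_force: 58.7
```

Call:
apply_moves(series=[[0,0,0,0.33,0.9,0,15],[0,0,0,0.33,0.9,0,15],[0,0,0,0.33,0.9,0,15],[0,0,0,0.33,0.9,0,15],[0,0,0,0.33,0.9,0,15],[0,0,0,0.33,0.9,0,15],[0,0,0,0.33,0.9,0,15],[0,0,0,0.33,0.9,0,15],[0,0,0,0,0.3,0,15],[0,0,0,0,0,0,15],[0,0,0,0,0,0,15]])

```text
clock: 15.8
eef_pos: [0.6066, -0.0187, 0.211]
tcp_rot: [0.041, 0.999, -0.0, -0.0]
force: [0.0, -0.4, -0.6]
gripper_width: 0.219
finger_force: 58.7
```

Run:
```python
from h import *
d=snap('wrist','w4.png');s=readout.sense();print(s['eef_pos'],s['tcp_rot'],s['qpos'],s['clock'])
```

```text
[ 0.60661891 -0.01902249  0.21106197] [ 4.09961055e-02  9.99159269e-01 -2.44328370e-04 -1.21302833e-04] [-8.71239827e-02  1.06022555e-01  1.26465774e+00 -5.09511680e-04
  1.77113215e+00 -1.57600645e+00] 15.85
```

View pics/w4.png

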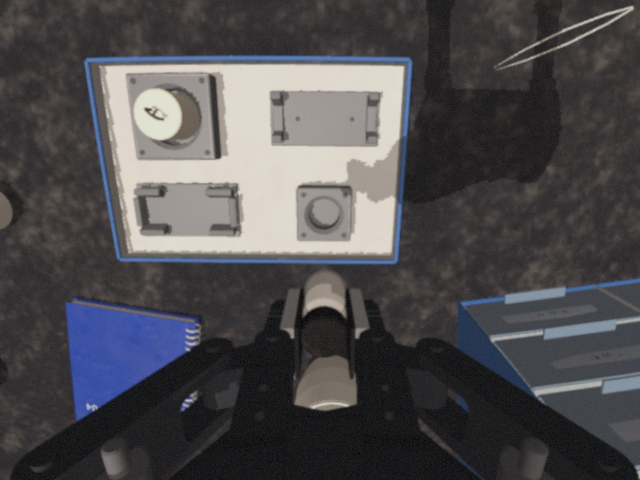

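The vial is held upright at (325,320). Its well is clear at (324,212), cradle (188,209), rest (325,118), tweezers at the upper right around (566,38).

Run:
```python
from h import *
d=load('wrist');W=cloud(d);Z=W[...,2];g=d['color'].astype(int).max(2);hsv=cv2.cvtColor(d['color'],cv2.COLOR_RGB2HSV)
def box(a,b,c,e):
    s=np.zeros((480,640),bool);s[b:e,a:c]=1;return s
for n,b,h,lim in(('vw',(285,178,360,248),.024,(.018,.03)),('pw',(120,65,225,165),.024,(.018,.03)),('cr',(130,178,244,241),.006,(.004,.024)),('rest',(262,83,386,150),.006,(.004,.03))):
    m=box(*b)&(g<170)&(Z>lim[0])&(Z<lim[1]);m=cv2.morphologyEx(m.astype(np.uint8),cv2.MORPH_OPEN,np.ones((3,3)))
    p=np.argwhere(m)[:,::-1].astype(np.float32);r=cv2.minAreaRect((plane(d,p,h)[:,:2]*1000).astype(np.float32));print(n,len(p),np.round(r[0],1),np.round(r[1],1),round(r[2],1))
    c=W[m>0][:,:2]*1000;r=cv2.minAreaRect(c.astype(np.float32));print('   cloud',np.round(r[0],1),np.round(r[1],1),round(r[2],1),W[m>0][:,2].mean())
# well floor
m=box(300,190,350,236)&(Z<.012);P=W[m];print(len(P),P.min(0),P.max(0),np.median(P[:,2]))
```

```text
vw 2190 [600.3 -18. ] [53.4 53.1] 84.8
   cloud [600.7 -17.9] [53.7 52.8] 84.5 0.023603539432640677
pw 4107 [ 499.  -147.8] [76.7 74.8] 84.9
   cloud [ 498.9 -148.9] [76.2 75.1] 84.7 0.02351685728997725
cr 5327 [ 587.9 -159.8] [108.8  55.4] 84.7
   cloud [ 588.  -157.2] [103.4  55.2] 84.8 0.008791748801262078
rest 5759 [511.5 -10.2] [102.7  48.9] 85.2
   cloud [511.4 -10.2] [103.   49.1] 85.1 0.007860896582687016
678 [ 0.58870517 -0.03364285  0.00407321] [ 0.61718177 -0.00276967  0.01186997] 0.006212645238497993
```

Call:
apply_moves(series=[[0,0,0,-0.24,0.04,0,15],[0,0,0,0,0,-0.6,15],[0,0,0,0,0,-0.9,15],[0,0,0,0,0,-0.9,15],[0,0,0,0,0,-0.9,15],[0,0,0,0,0,-0.9,15],[0,0,0,0,0,-0.9,15],[0,0,0,0,0,-0.5,15],[0,0,0,0,0,-0.24,15],[0,0,0,0,0,-0.2,15],[0,0,0,0,0,-0.2,15],[0,0,0,0,0,0,15]])

```text
clock: 17.05
eef_pos: [0.601, -0.0171, 0.0551]
tcp_rot: [0.041, 0.999, 0.0, 0.0]
force: [0.0, -0.4, -1.2]
gripper_width: 0.224
finger_force: 58.7
```

Call:
apply_moves(series=[[0,0,0,0,0,-0.2,15],[0,0,0,0,0,-0.2,15],[0,0,0,0,0,-0.16,15],[0,0,0,0,0,0,15],[0,0,0,0,0,0,15]])

```text
clock: 17.55
eef_pos: [0.6008, -0.0171, 0.0409]
tcp_rot: [0.041, 0.999, -0.0, -0.0]
force: [0.3, -0.6, -0.0]
gripper_width: 0.22
finger_force: 58.7
```

Call:
apply_moves(series=[[0,0,0,0,0,-0.06,15],[0,0,0,0,0,-0.04,15],[0,0,0,0,0,0,15]])

```text
clock: 17.85
eef_pos: [0.6012, -0.0171, 0.039]
tcp_rot: [0.041, 0.999, -0.0, 0.0]
force: [-0.3, -0.9, 2.5]
gripper_width: 0.224
finger_force: 58.9
```

Call:
apply_moves(series=[[0,0,0,0,0,0,19],[0,0,0,0,0,0,21],[0,0,0,0,0,0,24],[0,0,0,0,0,0,30],[0,0,0,0,0,0,40],[0,0,0,0,0,0,50],[0,0,0,0,0,0,50],[0,0,0,0,0,0.4,50],[0,0,0,0,0,0.9,50],[0,0,0,0,0,0.9,50],[0,0,0,0,0,0.9,50],[0,0,0,0,0,0.9,50]])

```text
clock: 19.05
eef_pos: [0.601, -0.0171, 0.1404]
tcp_rot: [0.041, 0.999, -0.0, 0.0]
force: [-0.2, -0.5, -0.3]
gripper_width: 0.583
finger_force: 0.0
```

Run:
```python
from h import *
d=snap('wrist');W=cloud(d);s=readout.sense();print(s['eef_pos'],s['clock'])
P=W[(abs(W[...,0]-.6)<.02)&(abs(W[...,1]+.018)<.02)&(W[...,2]>.03)&(W[...,2]<.08)];T=P[P[:,2]>.045]
print(len(P),np.percentile(P[:,2],[50,95]),T.min(0),T.max(0),(T.min(0)+T.max(0))/2)
```

```text
[ 0.60258871 -0.01723844  0.14543482] 19.1
918 [0.05382554 0.05531384] [ 0.59246364 -0.02697539  0.04516578] [ 0.61241033 -0.00679076  0.05640518] [ 0.60243698 -0.01688307  0.05078548]
```

Vial top is at 54 mm, so it's seated. Next is the boat.

Call:
apply_moves(series=[[0,0,0,0,0,0.8,62],[0,0,-4.2,-0.49,-0.89,0.8,62],[0,0,-4.2,-0.49,-0.89,0.6,62],[0,0,-4.2,-0.49,-0.89,0,62],[0,0,-4.2,-0.49,-0.89,0,62],[0,0,-4.2,-0.49,-0.89,0,62],[0,0,-4.2,-0.49,-0.89,0,62],[0,0,-4.2,-0.49,-0.89,0,62],[0,0,-4.2,-0.49,-0.89,0,62],[0,0,-4.2,-0.49,-0.89,0,62],[0,0,-4.2,-0.49,-0.89,0,62],[0,0,-4.2,-0.49,-0.89,0,62]])

```text
clock: 20.3
eef_pos: [0.4656, -0.2627, 0.194]
tcp_rot: [0.431, 0.903, -0.0, 0.0]
force: [0.8, -0.1, -0.2]
gripper_width: 0.726
finger_force: 0.0
```

Call:
apply_moves(series=[[0,0,-4.2,-0.49,-0.89,0,62],[0,0,-4.2,-0.49,-0.89,0,62],[0,0,-4.2,-0.49,-0.89,0,62],[0,0,-4.2,-0.49,-0.89,0,62],[0,0,-4.2,-0.49,-0.89,0,62],[0,0,0,0,0,0,62],[0,0,0,0,0,0,62]])

```text
clock: 21.0
eef_pos: [0.4048, -0.3732, 0.1938]
tcp_rot: [0.587, 0.81, 0.0, 0.0]
force: [0.4, 0.4, 0.0]
gripper_width: 0.726
finger_force: 0.0
```

Run:
```python
from h import *
d=snap('wrist','w5.png');s=readout.sense();print(s['eef_pos'],s['tcp_rot'],s['qpos'],s['clock'])
```

```text
[ 0.40514516 -0.37272831  0.19376769] [5.86355553e-01 8.10053761e-01 2.26213048e-04 1.36235165e-04] [-8.05847009e-01 -4.68305124e-02  1.45099469e+00  5.00684155e-04
  1.73724104e+00 -1.12345537e+00] 21.05
```

View pics/w5.png

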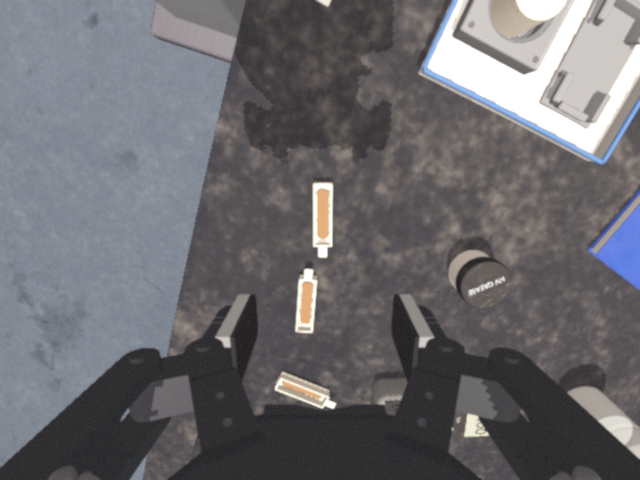

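The target boat stands vertical in the picture at (322,218), in line with the jaws, with its tab at (323,252). The second boat is at (307,300), clear of the jaws.

Run:
```python
from h import *
d=load('wrist');W=cloud(d);Z=W[...,2];g=d['color'].astype(int).max(2)
m=np.zeros((480,640),np.uint8);m[170:262,300:345]=g[170:262,300:345]>130
n,l,st,ce=cv2.connectedComponentsWithStats(m);i=1+st[1:,4].argmax();p=np.argwhere(l==i)[:,::-1].astype(np.float32);print(st[i])
r=cv2.minAreaRect((plane(d,p,.010)[:,:2]*1000).astype(np.float32));print(r,np.nanpercentile(Z[l==i],[5,50,95]))
Q=plane(d,p,.010)[:,:2];v=np.linalg.svd(Q-Q.mean(0),full_matrices=False)[2][0];print(np.degrees(np.arctan2(v[1],v[0])))
for a in(0,1):
  print(plane(d,[(322,183)],.01),plane(d,[(323,246)],.01),plane(d,[(323,256)],.005));break
s=readout.sense();x,y,_,_=s['tcp_rot'];print('closing axis',np.degrees(np.arctan2(y*y-x*x,2*x*y)))
```

```text
[ 312  182   22   76 1501]
((402.6661071777344, -373.1434326171875), (19.959699630737305, 74.78778839111328), 17.52096939086914) [-0.00124875  0.00387217  0.01162081]
-72.3996420319588
[[ 0.39116289 -0.33863373  0.01      ]] [[ 0.41132438 -0.39742039  0.01      ]] [[ 0.41512101 -0.40909878  0.005     ]]
closing axis 18.202374167124717
```

Call:
apply_moves(series=[[0,0,-0.6,-0.1,0,-0.5,50],[0,0,0,0,0,-0.9,45],[0,0,0,0,0,-0.9,45],[0,0,0,0,0,-0.9,45],[0,0,0,0,0,-0.9,45],[0,0,0,0,0,-0.9,45],[0,0,0,0,0,-0.9,45],[0,0,0,0,0,-0.7,40],[0,0,0,0,0,-0.4,35],[0,0,0,0,0,-0.2,30],[0,0,0,0,0,0,28],[0,0,0,0,0,0,28]])

```text
clock: 22.25
eef_pos: [0.4029, -0.3734, 0.0145]
tcp_rot: [0.591, 0.807, -0.0, 0.001]
force: [-0.1, -0.4, 0.2]
gripper_width: 0.328
finger_force: 0.0
```

Call:
apply_moves(series=[[0,0,0,0,0,-0.1,26],[0,0,0,0,0,0,24],[0,0,0,0,0,0,22]])

```text
clock: 22.55
eef_pos: [0.4025, -0.3733, 0.0114]
tcp_rot: [0.591, 0.807, -0.0, 0.0]
force: [0.3, 0.2, 0.6]
gripper_width: 0.258
finger_force: 0.0
```

Call:
apply_moves(series=[[0,0,0,0,0,0,19],[0,0,0,0,0,0,16],[0,0,0,0,0,0,13],[0,0,0,0,0,0,12],[0,0,0,0,0,0,12],[0,0,0,0,0,0,12]])

```text
clock: 23.15
eef_pos: [0.4026, -0.3733, 0.0115]
tcp_rot: [0.591, 0.807, -0.0, 0.0]
force: [-0.6, 1.5, 5.9]
gripper_width: 0.19
finger_force: 59.8
```

Call:
apply_moves(series=[[0,0,0,0,0,0.2,12],[0,0,0,0,0,0.4,12],[0,0,0,0,0,0.8,12],[0,0,0,0,0,0.9,12],[0,0,0,0,0,0.9,12],[0,0,0,0,0,0.9,12],[0,0,0,0,0,0.9,12],[0,0,0,0,0,0,12]])

```text
clock: 23.95
eef_pos: [0.4036, -0.3743, 0.1405]
tcp_rot: [0.591, 0.807, -0.001, 0.003]
force: [0.4, -0.6, 0.4]
gripper_width: 0.189
finger_force: 59.3
```

Call:
apply_moves(series=[[0,0,-2,0.5,0.6,0.4,12],[0,0,-2,0.67,0.79,0,12],[0,0,-2,0.67,0.79,0,12],[0,0,-2,0.67,0.79,0,12],[0,0,-2,0.67,0.79,0,12],[0,0,-2,0.67,0.79,0,12],[0,0,-2,0.67,0.79,0,12],[0,0,-2,0.67,0.79,0,12],[0,0,-2,0.67,0.79,0,12],[0,0,-2,0.67,0.79,0,12],[0,0,-2,0.67,0.79,0,12],[0,0,-0.8,0.2,0.2,0,12]])

```text
clock: 25.15
eef_pos: [0.5881, -0.1534, 0.1446]
tcp_rot: [0.738, 0.675, -0.0, -0.001]
force: [0.2, -0.4, -1.5]
gripper_width: 0.188
finger_force: 59.3
```

Call:
apply_moves(series=[[0,0,0,0,0,0,12],[0,0,0,0,0,0,12]])

```text
clock: 25.35
eef_pos: [0.5868, -0.1562, 0.1454]
tcp_rot: [0.739, 0.674, -0.001, -0.0]
force: [-0.6, 0.4, -0.1]
gripper_width: 0.19
finger_force: 59.3
```

Run:
```python
from h import *
d=snap('wrist','w6.png');s=readout.sense();x,y,_,_=s['tcp_rot'];print(s['eef_pos'],'closing axis',np.degrees(np.arctan2(y*y-x*x,2*x*y)))
```

```text
[ 0.58674854 -0.15644201  0.14566404] closing axis -5.2742193445932015
```

View pics/w6.png

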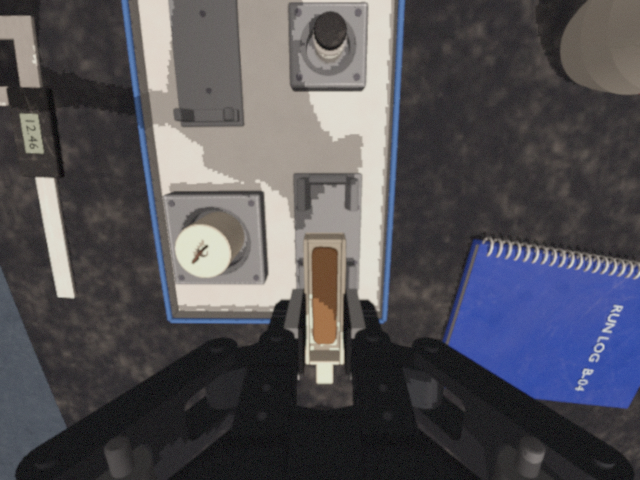

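The boat is at (325,300), lined up with its cradle (327,235). The vial stands at (329,40) in its well, and the plug at (205,248).

Call:
apply_moves(series=[[0,0,0,0.05,-0.04,-0.5,12],[0,0,0,0,0,-0.9,12],[0,0,0,0,0,-0.9,12],[0,0,0,0,0,-0.9,12],[0,0,0,0,0,-0.6,12],[0,0,0,0,0,-0.3,12],[0,0,0,0,0,-0.2,12],[0,0,0,0,0,-0.2,12],[0,0,0,0,0,-0.2,12],[0,0,0,0,0,0,12],[0,0,0,0,0,0,12]])

```text
clock: 26.5
eef_pos: [0.5889, -0.1566, 0.029]
tcp_rot: [0.739, 0.674, 0.0, 0.0]
force: [0.6, -0.3, -0.4]
gripper_width: 0.19
finger_force: 59.3
```

Call:
apply_moves(series=[[0,0,0,0,0,-0.1,12],[0,0,0,0,0,-0.1,12],[0,0,0,0,0,0,12]])

```text
clock: 26.8
eef_pos: [0.5884, -0.1565, 0.0231]
tcp_rot: [0.739, 0.674, -0.0, -0.0]
force: [-0.1, -1.0, -0.4]
gripper_width: 0.188
finger_force: 59.3
```

Call:
apply_moves(series=[[0,0,0,0,0,-0.08,12],[0,0,0,0,0,-0.06,12],[0,0,0,0,0,0,12]])

```text
clock: 27.1
eef_pos: [0.5885, -0.1565, 0.0196]
tcp_rot: [0.739, 0.674, -0.0, -0.0]
force: [-0.1, 0.9, 0.1]
gripper_width: 0.19
finger_force: 59.3
```

Call:
apply_moves(series=[[0,0,0,0,0,-0.04,12],[0,0,0,0,0,-0.04,12],[0,0,0,0,0,0,12]])

```text
clock: 27.4
eef_pos: [0.5888, -0.1566, 0.0186]
tcp_rot: [0.739, 0.674, 0.0, 0.0]
force: [-1.8, 0.7, 2.9]
gripper_width: 0.191
finger_force: 59.7
```

Call:
apply_moves(series=[[0,0,0,0,0,0,16],[0,0,0,0,0,0,19],[0,0,0,0,0,0,24],[0,0,0,0,0,0,30],[0,0,0,0,0,0,36],[0,0,0,0,0,0,36],[0,0,0,0,0,0.3,36],[0,0,0,0,0,0.8,36],[0,0,0,0,0,0.9,36],[0,0,0,0,0,0.9,36],[0,0,0,0,0,0.9,36],[0,0,0,0,0,0.9,36]])

```text
clock: 28.6
eef_pos: [0.5887, -0.1566, 0.1372]
tcp_rot: [0.739, 0.674, 0.0, 0.0]
force: [0.6, 0.5, -0.5]
gripper_width: 0.419
finger_force: 0.0
```

Call:
apply_moves(series=[[0,0,0,0,0,0.9,36],[0,0,1.5,-0.33,0.92,0.9,40],[0,0,1.5,-0.33,0.92,0.3,40],[0,0,1.5,-0.33,0.92,0,40],[0,0,1.5,-0.33,0.92,0,40],[0,0,1.5,-0.33,0.92,0,40],[0,0,1.5,-0.33,0.92,0,40],[0,0,1.5,-0.33,0.92,0,40],[0,0,1.5,-0.33,0.92,0,40],[0,0,1.5,-0.33,0.92,0,40],[0,0,1.5,-0.33,0.92,0,40],[0,0,1.5,-0.33,0.92,0,40]])

```text
clock: 29.8
eef_pos: [0.4975, 0.0973, 0.1889]
tcp_rot: [0.634, 0.773, 0.0, 0.0]
force: [-0.8, 1.1, -0.1]
gripper_width: 0.467
finger_force: 0.0
```

Call:
apply_moves(series=[[0,0,1.5,-0.33,0.92,0,40],[0,0,1.5,-0.33,0.92,0,40],[0,0,1.5,-0.33,0.92,0,40],[0,0,1.5,-0.33,0.92,0,40],[0,0,1.5,-0.33,0.92,0,40],[0,0,0,0,0,0,40],[0,0,0,0,0,0,40]])

```text
clock: 30.5
eef_pos: [0.4566, 0.2115, 0.1886]
tcp_rot: [0.582, 0.813, 0.0, 0.0]
force: [0.7, -0.2, -0.1]
gripper_width: 0.472
finger_force: 0.0
```

Run:
```python
from h import *
d=snap('wrist','w7.png');s=readout.sense();x,y,_,_=s['tcp_rot'];print(s['eef_pos'],s['clock'],'closing axis',np.degrees(np.arctan2(y*y-x*x,2*x*y)))
```

```text
[0.45682676 0.21106176 0.18846412] 30.55 closing axis 18.738239079723094
```

View pics/w7.png

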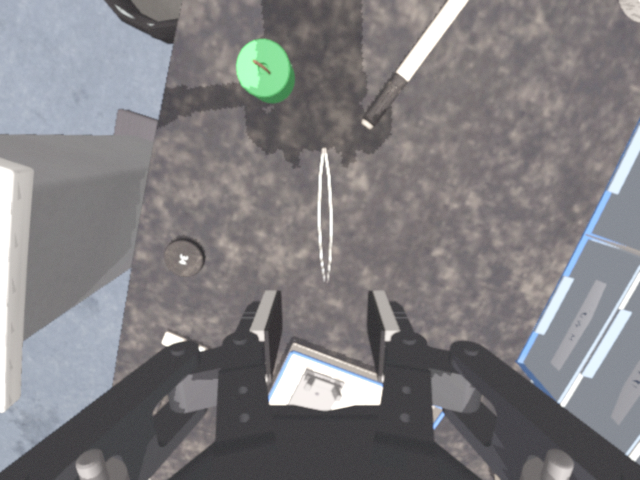

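The tweezers run vertically from (324,149) to (326,281), in line with the jaws and under the TCP. The pen tip at (368,125) is clear.

Run:
```python
from h import *
d=load('wrist');W=cloud(d);Z=W[...,2];g=d['color'].astype(int).min(2)
m=np.zeros((480,640),np.uint8);m[145:290,312:340]=g[145:290,312:340]>145
m=cv2.morphologyEx(m,cv2.MORPH_CLOSE,np.ones((5,3)))
n,l,st,ce=cv2.connectedComponentsWithStats(m);ok=[i for i in range(1,n) if st[i,4]>15];print(st[ok])
p=np.argwhere(np.isin(l,ok))[:,::-1].astype(np.float32);Q=plane(d,p,.007)[:,:2]
r=cv2.minAreaRect((Q*1000).astype(np.float32));print(r)
a=plane(d,[(324,149),(326,281),(325,213)],.007);print(a,np.degrees(np.arctan2(*(a[0]-a[1])[1::-1])))
print(np.nanpercentile(Z[np.isin(l,ok)],[5,50,95]))
t=dict(np.load('/tmp/top.npz'))
```

```text
[[ 317  148   21  134 1144]]
((455.9471130371094, 214.9446258544922), (18.816255569458008, 130.7322235107422), 23.84467887878418)
[[0.43449526 0.27579596 0.007     ]
 [0.47822071 0.15342248 0.007     ]
 [0.45446872 0.21997742 0.007     ]] 109.66239217535264
[-0.00190616 -0.00048366  0.00904787]
```

Call:
apply_moves(series=[[0,0,0.9,0,0.14,-0.5,40],[0,0,0,0,0,-0.9,40],[0,0,0,0,0,-0.9,40],[0,0,0,0,0,-0.9,40],[0,0,0,0,0,-0.9,40],[0,0,0,0,0,-0.9,40],[0,0,0,0,0,-0.9,40],[0,0,0,0,0,-0.7,34],[0,0,0,0,0,-0.3,28],[0,0,0,0,0,-0.2,24],[0,0,0,0,0,0,22],[0,0,0,0,0,0,20]])

```text
clock: 31.75
eef_pos: [0.4573, 0.215, 0.0114]
tcp_rot: [0.576, 0.817, 0.001, 0.0]
force: [1.2, 0.6, 0.4]
gripper_width: 0.239
finger_force: 0.0
```

Call:
apply_moves(series=[[0,0,0,0,0,0,17],[0,0,0,0,0,0,14],[0,0,0,0,0,0,11],[0,0,0,0,0,0,8],[0,0,0,0,0,0,6],[0,0,0,0,0,0,6],[0,0,0,0,0,0,6]])

```text
clock: 32.45
eef_pos: [0.4571, 0.2151, 0.0113]
tcp_rot: [0.576, 0.817, 0.0, 0.0]
force: [-0.7, 0.5, 5.2]
gripper_width: 0.1
finger_force: 59.1
```

Call:
apply_moves(series=[[0,0,0,0,0,0.2,6],[0,0,0,0,0,0.6,6],[0,0,0,0,0,0.9,6],[0,0,0,0,0,0.9,6],[0,0,0,0,0,0.9,6],[0,0,0,0,0,0.9,6],[0,0,0,0,0,0.6,6],[0,0,-2,0.1,-0.5,0.2,6],[0,0,-2,0.2,-0.8,0,6],[0,0,-2.5,0.2,-0.8,0,6],[0,0,-2.5,0.2,-0.8,0,6],[0,0,-2.5,0.2,-0.8,0,6]])

```text
clock: 33.65
eef_pos: [0.4789, 0.1207, 0.1395]
tcp_rot: [0.656, 0.754, -0.001, -0.0]
force: [-0.3, -0.0, -0.6]
gripper_width: 0.104
finger_force: 58.6
```

Call:
apply_moves(series=[[0,0,-2.5,0.2,-0.8,0,6],[0,0,-2.5,0.2,-0.8,0,6],[0,0,-2.5,0.2,-0.8,0,6],[0,0,-2,0.2,-0.8,0,6],[0,0,-2,0.2,-0.8,0,6],[0,0,-1.8,0.2,-0.8,0,6],[0,0,0,0.1,-0.5,0,6],[0,0,0,0,0,0,6],[0,0,0,0,0,0,6]])

```text
clock: 34.55
eef_pos: [0.5113, -0.0101, 0.1401]
tcp_rot: [0.738, 0.674, -0.0, -0.001]
force: [-0.1, 0.6, -0.5]
gripper_width: 0.103
finger_force: 58.6
```

Run:
```python
from h import *
d=snap('wrist','w8.png');s=readout.sense();x,y,_,_=s['tcp_rot'];print(s['eef_pos'],s['clock'],'closing axis',np.degrees(np.arctan2(y*y-x*x,2*x*y)))
```

```text
[ 0.51140052 -0.00965194  0.14028308] 34.6 closing axis -5.133281660865881
```

View pics/w8.png

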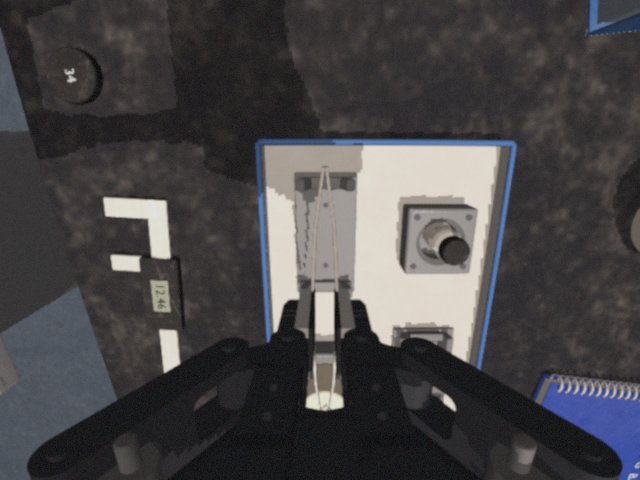

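The tweezers at (325,167)–(325,410) are centred over and parallel to the rest at (326,230).

Call:
apply_moves(series=[[0,0,0,0,0,-0.5,6],[0,0,0,0,0,-0.9,6],[0,0,0,0,0,-0.9,6],[0,0,0,0,0,-0.8,6],[0,0,0,0,0,-0.5,6],[0,0,0,0,0,-0.3,6],[0,0,0,0,0,-0.2,6],[0,0,0,0,0,-0.2,6],[0,0,0,0,0,0,6],[0,0,0,0,0,0,6]])

```text
clock: 35.6
eef_pos: [0.5121, -0.0102, 0.0336]
tcp_rot: [0.738, 0.675, 0.0, 0.0]
force: [-0.5, 0.9, -0.4]
gripper_width: 0.098
finger_force: 58.6
```

Call:
apply_moves(series=[[0,0,0,0,0,-0.1,6],[0,0,0,0,0,-0.1,6],[0,0,0,0,0,0,6]])

```text
clock: 35.9
eef_pos: [0.5115, -0.0101, 0.0277]
tcp_rot: [0.738, 0.675, -0.0, -0.0]
force: [1.0, -0.5, 0.2]
gripper_width: 0.103
finger_force: 58.6
```

Call:
apply_moves(series=[[0,0,0,0,0,-0.08,6],[0,0,0,0,0,-0.06,6],[0,0,0,0,0,0,6]])

```text
clock: 36.2
eef_pos: [0.5115, -0.0101, 0.0242]
tcp_rot: [0.738, 0.675, -0.0, -0.0]
force: [-0.7, -0.9, -0.4]
gripper_width: 0.101
finger_force: 58.6
```

Call:
apply_moves(series=[[0,0,0,0,0,-0.04,6],[0,0,0,0,0,-0.04,6],[0,0,0,0,0,0,6]])

```text
clock: 36.5
eef_pos: [0.5118, -0.0101, 0.0232]
tcp_rot: [0.738, 0.675, 0.0, 0.0]
force: [-2.2, 0.3, 3.8]
gripper_width: 0.1
finger_force: 59.2
```

Call:
apply_moves(series=[[0,0,0,0,0,0,9],[0,0,0,0,0,0,12],[0,0,0,0,0,0,16],[0,0,0,0,0,0,22],[0,0,0,0,0,0,30],[0,0,0,0,0,0,32],[0,0,0,0,0,0,32],[0,0,0,0,0,0.3,32],[0,0,0,0,0,0.8,32],[0,0,0,0,0,0.9,32],[0,0,0,0,0,0.9,32],[0,0,0,0,0,0.9,32]])

```text
clock: 37.7
eef_pos: [0.5117, -0.0101, 0.1191]
tcp_rot: [0.738, 0.675, 0.0, 0.0]
force: [0.7, -0.0, -0.7]
gripper_width: 0.375
finger_force: 0.0
```

Call:
apply_moves(series=[[0,0,0,0.1,-0.5,0.9,32],[0,0,0,0.2,-0.9,0.9,32],[0,0,0,0.3,-0.9,0.9,32],[0,0,0,0.3,-0.9,0.9,32],[0,0,0,0.3,-0.9,0.9,32],[0,0,0,0.2,-0.9,0.3,32],[0,0,0,0,0,0,32],[0,0,0,0,0,0,32]])

```text
clock: 38.5
eef_pos: [0.5466, -0.1352, 0.2377]
tcp_rot: [0.738, 0.674, 0.0, -0.0]
force: [-0.8, 0.5, 0.7]
gripper_width: 0.372
finger_force: 0.0
```

Run:
```python
from h import *
d=snap('wrist','w9.png');s=readout.sense();print(s['eef_pos'],s['clock'])
W=cloud(d);Z=W[...,2]
xd=np.array([.9959,-.0906]);yd=np.array([.0906,.9959])
for n,c in dict(plug=(.4987,-.149),vial=(.6005,-.018),boat=(.588,-.157),rest=(.5114,-.010)).items():
    L=(W[...,:2]-np.array(c));a=L@xd;b=L@yd
    if n in('plug','vial'):
        m=(np.hypot(a,b)<.028)&(Z>.035)&(Z<.08);print(n,np.percentile(Z[m],[50,90]),a[m].mean(),b[m].mean())
    else:
        m=(abs(a)<.012)&(abs(b)<.06)&(Z<.1)
        for lo in np.arange(-.06,.06,.02):
            k=m&(b>=lo)&(b<lo+.02);print(n,round(lo,2),k.sum(),np.nanpercentile(Z[k],[10,50,95]).round(4) if k.any() else '')
```

```text
[ 0.54641111 -0.13464271  0.23720364] 38.55
plug [0.05096219 0.05204531] 0.0006509090015311069 0.0014454927440850443
vial [0.05386196 0.0550552 ] 0.00010003872736623776 -0.00026141598556777304
boat -0.06 297 [0.0028 0.011  0.0167]
boat -0.04 333 [0.0055 0.0078 0.0186]
boat -0.02 348 [0.0061 0.0108 0.0183]
boat 0.0 387 [0.0063 0.0108 0.0186]
boat 0.02 407 [0.0057 0.0101 0.0184]
boat 0.04 421 [0.0015 0.0055 0.0168]
rest -0.06 460 [0.0015 0.0096 0.0174]
rest -0.04 471 [0.0051 0.0061 0.0193]
rest -0.02 496 [0.0051 0.0063 0.0204]
rest 0.0 528 [0.0051 0.0063 0.0209]
rest 0.02 558 [0.0051 0.0065 0.0207]
rest 0.04 516 [0.0016 0.0104 0.0207]
```

View pics/w9.png

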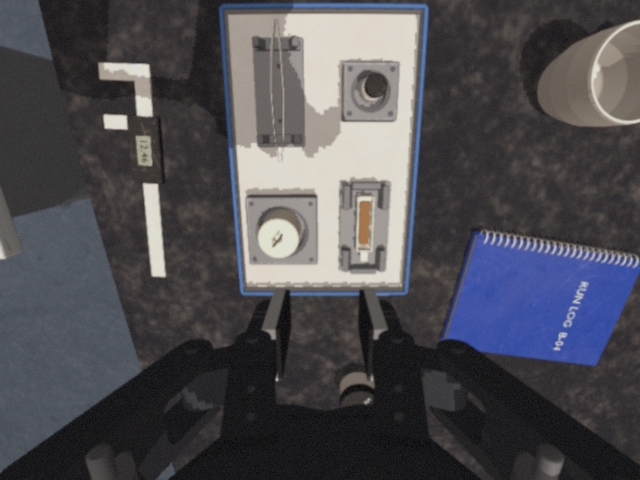

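All four are seated. The plug is at (278,235) with its top at 51 mm, and the vial at (372,90) with its top at 54 mm. The boat is at (365,225), level at 18 mm, and the tweezers lie across both saddles at (278,90), top 21 mm.

```bash
python3 -c "
from h import *
print(manip.close_job())"
```

```text
the job is handed in; nothing more can be done
None
```

The plug, vial, boat and tweezers are all seated in their holders, confirmed by a last camera check at about 38.6 s of the 115 s limit; the pen and jar were not touched, and the job is handed in.

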